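# Row up moisture tins and hold the loading rack's retaining bar open

### The job

Nudge the three moisture tins on the front shelf of the oven loading rack into an even row: one centred in front of each lane, each up against the closed retaining bar. Then push the rack's spring-loaded lever away from you all the way to its stop, so that the bar lifts clear, and finish while holding it there (it springs shut if let go) so that I can slide the row in. Do not knock the tins over or out of the row, and leave the beaker, calculator and marker alone.

Things in the scene. Friction and masses are not known exactly. Their poses are not given: they have to be found in the camera images.
- tin_rack: Bare sheet-metal oven loading rack, 264 mm wide, fixed to the bench. Origin on the bench under the middle of the closed retaining bar; x points from the front shelf into the lanes (away from the robot), y left, z up. The flat shelf spans x -120 to 0, y -132 to +132 mm, surface at z = 5 mm, no kerb. Behind the bar: three lanes 76 mm wide, wire dividers 34 mm high, side cheeks 48 mm high.
- lane_left (a point): Middle of the mouth of the left lane, on the rack's floor (z = 5 mm) under the closed bar; rack y = +80 mm.
- lane_middle (a point): The same for the middle lane; rack y = 0.
- lane_right (a point): The same for the right lane; rack y = -80 mm.
- retainer (a joint): Retaining bail and lever, one rigid steel piece on a level pivot along the rack's y. 0 = closed: the bar lies across the lanes' mouths at the height of the tins' lids. Pushing the lever away (rack +x) lifts the bar up and back, to 1.2 rad at the stop. A torsion spring drives it shut: 0.2 N m closed, 0.6 N m at the stop (about 8 N level push at the handle).
- pivot (a point): Point on the bail's pivot axis, in rack coordinates x = 52, y = -170, z = 26 mm: straight inward of it lies the hub, straight above it the handle passes.
- lever_grip (a point): Middle (present position) of the lever's handle: black round peg, 14 mm thick, 17 mm at its end collars, 36 mm long, along the rack's y, sticking out to the right at the end of a flat steel lever right of the rack, 90 mm from the pivot. Closed: 93 mm above the bench, rack x = -8, y = -170 mm; it rises to 116 mm; at the stop: 106 mm high, rack x = +93 mm.
- bar_middle (a point): Middle (present position) of the retaining bar's axis: round steel bar 8 mm thick, 248 mm long along the rack's y; closed, 30 mm above the bench.
- tin_a: One of three alike closed aluminium moisture tins, lid 59 mm in diameter, 32 mm high, 50 to 100 g, standing on the rack's front shelf. Origin at the centre of its underside, z up. Touching the closed bar, its centre lies 33 mm in front of the rack's origin. Any tin may serve any lane.
- tin_b: One of three alike closed aluminium moisture tins, lid 59 mm in diameter, 32 mm high, 50 to 100 g, standing on the rack's front shelf. Origin at the centre of its underside, z up. Touching the closed bar, its centre lies 33 mm in front of the rack's origin. Any tin may serve any lane.
- tin_c: One of three alike closed aluminium moisture tins, lid 59 mm in diameter, 32 mm high, 50 to 100 g, standing on the rack's front shelf. Origin at the centre of its underside, z up. Touching the closed bar, its centre lies 33 mm in front of the rack's origin. Any tin may serve any lane.
- beaker: Bystander: glass beaker, 65 mm wide, 83 mm high, on the bench to the right; origin at the centre of its underside.
- calculator: Bystander: desk calculator 100 x 68 x 14 mm, on the bench to the left; origin at the centre of its underside.
- marker: Bystander: black marker pen 135 mm long, 17 mm thick, lying on the bench to the left; origin under its middle.

How it is judged (in metres and radians):
On the way:
1. with the bar closed, the tins stand upright in an even row, one in front of each lane and up against the bar (((y of tin_a in the frame of tin_rack between 0.072 and 0.088 m and x of tin_a in the frame of tin_rack between -0.041 and -0.028 m and angle between tin_a's own z axis and vertical below 0.08 rad and height (world z) of tin_a below 0.01 m) or (y of tin_b in the frame of tin_rack between 0.072 and 0.088 m and x of tin_b in the frame of tin_rack between -0.041 and -0.028 m and angle between tin_b's own z axis and vertical below 0.08 rad and height (world z) of tin_b below 0.01 m) or (y of tin_c in the frame of tin_rack between 0.072 and 0.088 m and x of tin_c in the frame of tin_rack between -0.041 and -0.028 m and angle between tin_c's own z axis and vertical below 0.08 rad and height (world z) of tin_c below 0.01 m)) and ((y of tin_a in the frame of tin_rack between -0.008 and 0.008 m and x of tin_a in the frame of tin_rack between -0.041 and -0.028 m and angle between tin_a's own z axis and vertical below 0.08 rad and height (world z) of tin_a below 0.01 m) or (y of tin_b in the frame of tin_rack between -0.008 and 0.008 m and x of tin_b in the frame of tin_rack between -0.041 and -0.028 m and angle between tin_b's own z axis and vertical below 0.08 rad and height (world z) of tin_b below 0.01 m) or (y of tin_c in the frame of tin_rack between -0.008 and 0.008 m and x of tin_c in the frame of tin_rack between -0.041 and -0.028 m and angle between tin_c's own z axis and vertical below 0.08 rad and height (world z) of tin_c below 0.01 m)) and ((y of tin_a in the frame of tin_rack between -0.088 and -0.072 m and x of tin_a in the frame of tin_rack between -0.041 and -0.028 m and angle between tin_a's own z axis and vertical below 0.08 rad and height (world z) of tin_a below 0.01 m) or (y of tin_b in the frame of tin_rack between -0.088 and -0.072 m and x of tin_b in the frame of tin_rack between -0.041 and -0.028 m and angle between tin_b's own z axis and vertical below 0.08 rad and height (world z) of tin_b below 0.01 m) or (y of tin_c in the frame of tin_rack between -0.088 and -0.072 m and x of tin_c in the frame of tin_rack between -0.041 and -0.028 m and angle between tin_c's own z axis and vertical below 0.08 rad and height (world z) of tin_c below 0.01 m)) and value of joint retainer below 0.06 rad), for 0.2 s.
At the end, for the whole second after the job is handed in: The gripper presses the lever against its stop (joint above 1.14 of 1.2 rad, still, over 2 N), and the three tins stand upright, at rest and clear of the bail, one in front of each lane: within 8 mm of its centre line and 8 mm of touching the closed bar (((y of tin_a in the frame of tin_rack between 0.072 and 0.088 m and x of tin_a in the frame of tin_rack between -0.041 and -0.028 m and angle between tin_a's own z axis and vertical below 0.08 rad and height (world z) of tin_a below 0.01 m) or (y of tin_b in the frame of tin_rack between 0.072 and 0.088 m and x of tin_b in the frame of tin_rack between -0.041 and -0.028 m and angle between tin_b's own z axis and vertical below 0.08 rad and height (world z) of tin_b below 0.01 m) or (y of tin_c in the frame of tin_rack between 0.072 and 0.088 m and x of tin_c in the frame of tin_rack between -0.041 and -0.028 m and angle between tin_c's own z axis and vertical below 0.08 rad and height (world z) of tin_c below 0.01 m)) and ((y of tin_a in the frame of tin_rack between -0.008 and 0.008 m and x of tin_a in the frame of tin_rack between -0.041 and -0.028 m and angle between tin_a's own z axis and vertical below 0.08 rad and height (world z) of tin_a below 0.01 m) or (y of tin_b in the frame of tin_rack between -0.008 and 0.008 m and x of tin_b in the frame of tin_rack between -0.041 and -0.028 m and angle between tin_b's own z axis and vertical below 0.08 rad and height (world z) of tin_b below 0.01 m) or (y of tin_c in the frame of tin_rack between -0.008 and 0.008 m and x of tin_c in the frame of tin_rack between -0.041 and -0.028 m and angle between tin_c's own z axis and vertical below 0.08 rad and height (world z) of tin_c below 0.01 m)) and ((y of tin_a in the frame of tin_rack between -0.088 and -0.072 m and x of tin_a in the frame of tin_rack between -0.041 and -0.028 m and angle between tin_a's own z axis and vertical below 0.08 rad and height (world z) of tin_a below 0.01 m) or (y of tin_b in the frame of tin_rack between -0.088 and -0.072 m and x of tin_b in the frame of tin_rack between -0.041 and -0.028 m and angle between tin_b's own z axis and vertical below 0.08 rad and height (world z) of tin_b below 0.01 m) or (y of tin_c in the frame of tin_rack between -0.088 and -0.072 m and x of tin_c in the frame of tin_rack between -0.041 and -0.028 m and angle between tin_c's own z axis and vertical below 0.08 rad and height (world z) of tin_c below 0.01 m)) and value of joint retainer above 1.14 rad and velocity of joint retainer between -0.1 and 0.1 rad/s and contact force between any of the fingers, the arm and retainer above 2 N and contact force between each of tin_a, tin_b, tin_c and retainer below 0.2 N and linear speed of each of tin_a, tin_b, tin_c below 0.02 m/s); the arm keeps its last pose, push and grip.
It fails at once if a tin is tipped over (angle between any of tin_a, tin_b, tin_c's own z axis and vertical above 0.6 rad).
It fails at once if the beaker, calculator or marker is shifted by more than 20 mm or the beaker tipped (distance of any of beaker, calculator, marker from where it was at the start of the episode above 0.02 m or angle between beaker's own z axis and vertical above 0.3 rad).
It also fails if it takes over 72 s, if anything falls off the work surface, if the arm or the gripper's body presses on something with over 40 N, if the wrist force passes 120 N, or if a joint passes its speed limit or range.

### The arm

A 6-joint arm with a two-finger parallel gripper is mounted at the origin on a cart in front of the work surface, level with it; the furniture and walls round the work are solid. World frame = base frame: x ahead of the robot, y to its left, z up, the work surface at z = 0. Lengths are in m, angles in degrees, forces in N, time in s.
With the tool pointing down it reaches from about 0.275 to 1 m from the base axis. Payload 8.4 kg.
Tool frame: the origin (TCP) lies on the mounting face of the last link; the fingertips stand 173 mm ahead of it and the grasp point (between the pads) lies 155 mm ahead of it; z points along the fingers, y is the line along which they close (so a half turn about z gives the same grasp; the last joint's range is limited). The gripper opens to 85 mm and grips with 20 to 120 N. Pads are 22 mm wide; open, the fingers measure 114 mm over their backs; the gripper's body (76 mm by 85 mm) begins 54 mm behind the grasp point. The pads swing forward as they close: fully open they stand 13 mm farther back than shut.
Start: joints at [69.878, 20.225, 93.587, -0, 66.188, -0.138], TCP at [0.214, 0.587, 0.405] pointing down, gripper open.
Joint ranges: [-150.9, 150.9], [-52.94, 120.26], [3.33, 152.33], [-74.26, 254.26], [0, 154.13], [-172.89, 172.89]. Speed limits (degrees/s): [127.2, 127.2, 159.86, 180, 180, 180].

### API

Orientations are given as [roll, pitch, yaw] about the fixed x, y, z axes, in that order (R = Rz(yaw) Ry(pitch) Rx(roll)).
In Python, from workcell import ctrl gives the robot as it stands. The module is installed in compiled form; this text tells all that it offers.
- The arm moves only by the tool send_rows, never from a script. Its argument "motion" is one flat list of numbers, 7 for each row, row after row: the turn, a rotation vector about the tool's x, y, z in rad, then the shift along the tool's x, y, z in m, then the closure, from 0 (fully open) to 1 (shut). A call has 1 to 10 rows; each row shifts and turns the commanded pose from where the row before left it, along the tool's axes as they then stand; what a row does not reach is not made up. A row lasts 1/12 s, in which the tool goes at most 41.7 mm and 7.16 degrees, less where a joint would pass 70% of its speed; a pose out of reach is approached as far as the arm can. A call with a gripper value outside its range is refused whole. The fingers move at their own pace and stop on an object; the grip force is fixed at half the most. Time passes only in rows, so rows that do not move let the fingers close. It gives the time, the measured TCP pose, the force, the opening and the grip force at its end, in the units of the state.
- ctrl.get_obs(): the state, without advancing time (a new reading comes with each control period).
- ctrl.get_image(name): name is "side" or "top"; returns the picture (384x512x3 uint8, red, green, blue); there is no depth.
- ctrl.get_calibration(name): a dict with "fov_y" (degrees; the focal length in pixels is half the picture's height over the tangent of half this angle, whatever the lens; pixels are square), "cx", "cy" (the principal point, pixels), "k1" (the pictures are not rectified: a ray, as slopes to the right and down, at radius r is drawn at 1 + k1 r^2 times it, then the intrinsics apply), "T" (4x4, takes a point from camera to world coordinates). Camera axes: x right, y down, z forward; pixel columns grow to the right and rows downward; lengths in m; the calibration is good to about 2 mm. A picture is of the moment at which its call begins. get_calibration takes no time and is no camera call.
- ctrl.hand_in(): hands the job in; it is judged then, once.
The state is a dict: "clock": time; "joints": joint angles; "joint_velocities": joint speeds; "tau": joint torques, N m; "tcp_pos": TCP position; "ee_rot": TCP orientation; "contact_force": force on the tool from outside, world axes, zero at the start; "torque": the same for the moment, N m; "opening": finger opening in m; "finger_force": force on a finger pad.
Only numpy, scipy, OpenCV 4.12 (cv2) and the standard library are available. Lean on these libraries where they do the work, as an engineer would, in place of code of your own. Each camera call takes 0.05 s, during which the arm holds its last target. There are 200 camera calls.

## Working session

There is one attempt and no reset: what is moved stays moved. The work goes in short steps, Python scripts to look and compute and a tool call to move; the robot and the scene stay as the last step left them, time stands still between calls to the robot, and variables do not carry over. Pictures are saved under pics/ and viewed, at most 10 in all, crops included, and the job is handed in when it is done.

Besides the shell and the picture viewer there is one more tool, called after "Request:" in YAML: its name, and indented under it one key for each argument. send_rows: Moves the arm, as the interface text tells. Its arguments: {"type":"object","properties":{"motion":{"type":"array"}},"required":["motion"]}

```bash
mkdir -p pics; cat > h.py <<'E'
import numpy as np, cv2
from workcell import ctrl
def K(n):
    c=ctrl.get_calibration(n); f=192/np.tan(np.radians(c['fov_y'])/2)
    return c,np.array([[f,0,c['cx']],[0,f,c['cy']],[0,0,1.]]),np.array([c['k1'],0,0,0.])
def onplane(n,uv,z):
    c,k,d=K(n); T=np.array(c['T'])
    uv=np.array(uv,float).reshape(-1,1,2)
    s=cv2.undistortPoints(uv,k,d)[:,0]
    r=np.c_[s,np.ones(len(s))]@T[:3,:3].T; o=T[:3,3]
    return o+r*((z-o[2])/r[:,2])[:,None]
def proj(n,P):
    c,k,d=K(n); T=np.linalg.inv(np.array(c['T']))
    return cv2.projectPoints(np.array(P,float).reshape(-1,1,3),cv2.Rodrigues(T[:3,:3])[0],T[:3,3],k,d)[0][:,0]
def snap(n,f):
    im=ctrl.get_image(n); cv2.imwrite(f'pics/{f}.png',cv2.cvtColor(im,cv2.COLOR_RGB2BGR)); return im
E
python3 - <<'E'
from h import *
for n in('top','side'):
    im=snap(n,n+'0'); c=ctrl.get_calibration(n);print(n,{k:np.round(v,3).tolist() for k,v in c.items()})
print(ctrl.get_obs())
E
```

```text
top {'fov_y': 46.498, 'cx': 257.434, 'cy': 188.714, 'k1': -0.107, 'T': [[0.021, -0.996, 0.087, 0.472], [-1.0, -0.022, -0.002, 0.122], [0.004, -0.087, -0.996, 1.073], [0.0, 0.0, 0.0, 1.0]]}
side {'fov_y': 42.208, 'cx': 255.22, 'cy': 198.879, 'k1': -0.195, 'T': [[-0.961, -0.153, 0.229, 0.199], [-0.274, 0.455, -0.847, 1.346], [0.025, -0.877, -0.479, 0.765], [0.0, 0.0, 0.0, 1.0]]}
{'clock': 0.1, 'joints': array([ 6.98761566e+01,  2.02572063e+01,  9.36248128e+01,  1.10614420e-03,
        6.61857448e+01, -1.37800899e-01]), 'joint_velocities': array([-0.02430241, -0.16531887, -0.00357076,  0.05657537, -0.0607256 ,
        0.06791939]), 'tau': array([ 4.14720307e-04, -6.06353617e+01, -3.42817140e+01,  1.56122483e-04,
        4.10362001e-03, -6.14721031e-06]), 'tcp_pos': array([0.21354821, 0.58716483, 0.40405094]), 'ee_rot': array([-1.79932239e+02, -1.17441194e-03,  1.60013510e+02]), 'contact_force': array([-0.00513713, -0.66488359, -1.20187564]), 'torque': array([-0.06143436, -0.04032187, -0.02241406]), 'finger_force': 0.0, 'opening': 0.08549602111500959}
```

View pics/top0.png

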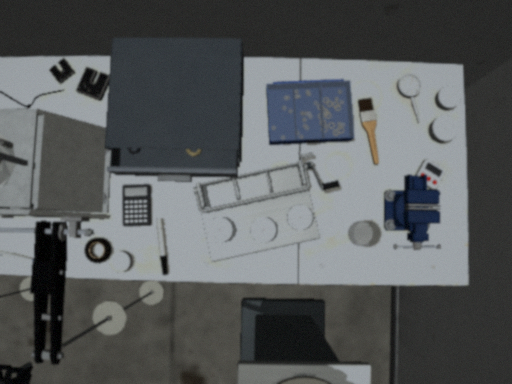

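View pics/side0.png

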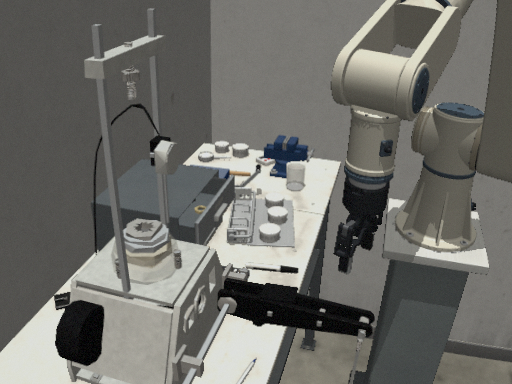

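The top view shows the rack at about (195-330, 155-260). The tins are near (222,229), (263,229) and (299,216), and the lever handle is at (332,185). The beaker is at (365,233) and the marker at (164,245). I'll enlarge this area.

```bash
python3 - <<'E'
from h import *
im=cv2.imread('pics/top0.png')[150:270,185:345]
cv2.imwrite('pics/c0.png',cv2.convertScaleAbs(cv2.resize(im,None,fx=5,fy=5,interpolation=cv2.INTER_CUBIC),alpha=1.2))
E
```

```text
(no output)
```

View pics/c0.png

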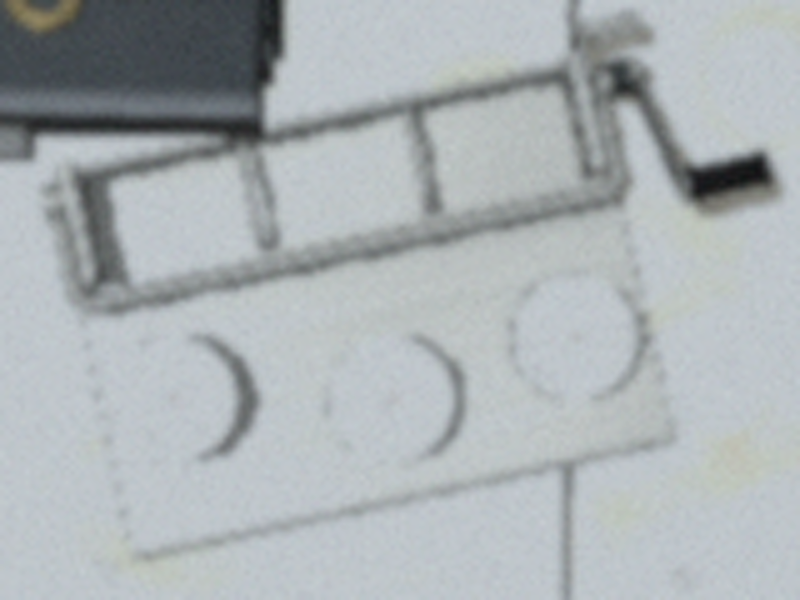

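The crop shows these points (crop px):
- **Shelf front corners:** (138,556) and (674,437).
- **Bar ends:** about (95,300) and (615,193).
- **Lid centres:** about (173,397), (392,399) and (577,336).
- **Handle:** about (732,178).

```bash
python3 - <<'E'
from h import *
f=lambda p:(np.array(p,float)+.5)/5-.5+[185,150]
C=onplane('top',f([[138,556],[674,437]]),.005)
B=onplane('top',f([[95,300],[615,193]]),.030)
t=onplane('top',f([[173,397],[392,399],[577,336]]),.037)
l=onplane('top',f([[732,176]]),.093)
print('C',C.round(4),np.linalg.norm(C[0]-C[1]),'\nB',B.round(4),np.linalg.norm(B[0]-B[1]))
for q in(C,B):
    d=q[0]-q[1]; print('yaw',np.degrees(np.arctan2(-d[0],d[1])))
d=(C[0]-C[1]);d/=np.linalg.norm(d); yaw=np.arctan2(-d[0],d[1])
R=np.array([[np.cos(yaw),-np.sin(yaw)],[np.sin(yaw),np.cos(yaw)]])
o=C.mean(0)[:2]+R@[.12,0]; print('origin',o,'barmid',B.mean(0),(B.mean(0)[:2]-o)@R)
print('tins',t.round(4),((t[:,:2]-o)@R).round(4),'lev',((l[:,:2]-o)@R).round(4))
print('px',proj('top',np.r_[t]))
# side view check: project
print(proj('side',np.r_[t,l,C,B]).round(1))
im=cv2.imread('pics/side0.png')[145:265,200:310]
cv2.imwrite('pics/s0.png',cv2.resize(im,None,fx=5,fy=5,interpolation=cv2.INTER_CUBIC))
E
```

```text
C [[ 0.3917  0.2239  0.005 ]
 [ 0.4534 -0.0301  0.005 ]] 0.2614329400284714 
B [[0.5119 0.245  0.03  ]
 [0.5674 0.0025 0.03  ]] 0.24877250934545023
yaw 13.648140759957725
yaw 12.889691209327703
origin [0.53918255 0.12521002] barmid [0.53968924 0.12375108 0.03      ] [ 0.00014813 -0.00153731]
tins [[0.4676 0.2067 0.037 ]
 [0.4689 0.1054 0.037 ]
 [0.4998 0.0202 0.037 ]] [[-0.0503  0.0961]
 [-0.0729 -0.0027]
 [-0.063  -0.0928]] lev [[-0.0092 -0.17  ]]
px [[219.2 229. ]
 [263.  229.4]
 [300.  216.8]]
[[268.4 227.7]
 [276.6 210.2]
 [273.5 195.6]
 [257.5 168. ]
 [293.1 245.3]
 [291.  199.6]
 [249.  234.2]
 [254.1 191.8]]
```

View pics/s0.png

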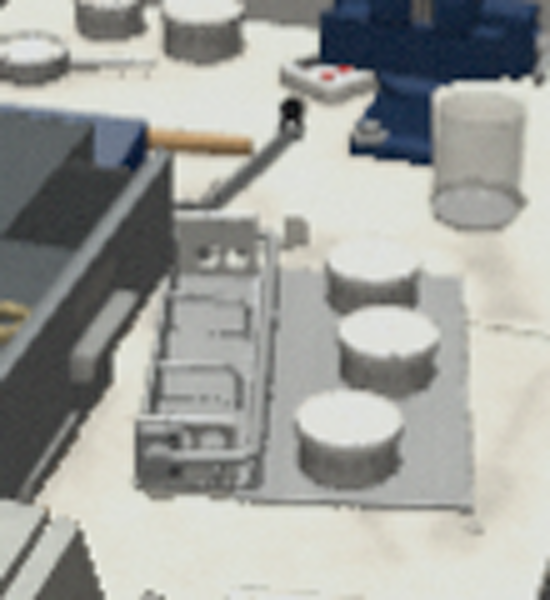

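Both views agree: the rack origin is near (0.5393, 0.1245) with yaw about 13.3°, and the lever sits at rack (-9,-170) mm as specified. I'll align the tool with the rack at yaw 193.3, so tool x = -rack x and tool y = +rack y. First I'll go above the left tin.

Request:
send_rows:
  motion: [0,0,-0.1162,0,0,0,0.15,0,0,-0.1162,0,0,0,0.15,0,0,-0.1162,0,0,0,0.15,0,0,-0.1162,0,0,0,0.15,0,0,-0.1162,0,0,0,0.15,0,0,0,-0.012,-0.033,0,0.15,0,0,0,-0.012,-0.033,0,0.15,0,0,0,-0.012,-0.033,0,0.15,0,0,0,-0.012,-0.033,0,0.15,0,0,0,-0.012,-0.033,0,0.15]

```text
clock: 0.93
tcp_pos: [0.3104, 0.4391, 0.4043]
ee_rot: [-180.0, -0.0, -166.7]
contact_force: [0.7, 0.3, -0.3]
opening: 0.0727
finger_force: 0.0
```

Request:
send_rows:
  motion: [0,0,0,-0.012,-0.033,0,0.15,0,0,0,-0.012,-0.033,0,0.15,0,0,0,-0.012,-0.033,0,0.15,0,0,0,-0.012,-0.033,0,0.15,0,0,0,-0.012,-0.033,0,0.15,0,0,0,-0.012,-0.033,0,0.15,0,0,0,-0.012,-0.033,0,0.15,0,0,0,0,0,0,0.15,0,0,0,0,0,0,0.15]

```text
clock: 1.68
tcp_pos: [0.4456, 0.2337, 0.4045]
ee_rot: [-180.0, -0.0, -166.9]
contact_force: [0.7, 0.2, -0.6]
opening: 0.0724
finger_force: 0.0
```

```bash
cat >> h.py <<'E'
O=np.array([.5393,.1245]); Y=np.radians(13.3); RR=np.array([[np.cos(Y),-np.sin(Y)],[np.sin(Y),np.cos(Y)]])
def rk(p): return (np.atleast_2d(p)[:,:2]-O)@RR
def st():
    o=ctrl.get_obs(); F=o['contact_force']; f=RR.T@F[:2]
    print('t%.2f'%o['clock'],'rack',(rk(o['tcp_pos'])*1e3).round(1),'z',(o['tcp_pos'][2]*1e3).round(1),'rot',o['ee_rot'].round(1),'open',(o['opening']*1e3).round(1),'Frack',f.round(1),F[2].round(1),'ff',round(o['finger_force'],1),'j',o['joints'].round(0))
E
python3 - <<'E'
from h import *
st(); t=[[0.4676,0.2067],[0.4689,0.1054],[0.4998,0.0202]]
print(rk(t))
E
```

```text
Traceback (most recent call last):
  File "h.py", line 21, in st
    print('t%.2f'%o['clock'],'rack',(rk(o['tcp_pos'])*1e3).round(1),'z',(o['tcp_pos'][2]*1e3).round(1),'rot',o['ee_rot'].round(1),'open',(o['opening']*1e3).round(1),'Frack',f.round(1),F[2].round(1),'ff',round(o['finger_force'],1),'j',o['joints'].round(0))
                                                                                                                                         ^^^^^^^^^^^^^^^^^^^^^^^^
AttributeError: 'float' object has no attribute 'round'
```

Request:
send_rows:
  motion: [0,0,0,-0.015,-0.031,0,0.15,0,0,0,0,0,0.035,0.15,0,0,0,0,0,0.035,0.15,0,0,0,0,0,0.035,0.15,0,0,0,0,0,0.035,0.15,0,0,0,0,0,0,0.15,0,0,0,0,0,0,0.15]

```text
clock: 2.27
tcp_pos: [0.4656, 0.2089, 0.2636]
ee_rot: [-180.0, -0.3, -166.6]
contact_force: [0.1, 0.7, 2.2]
opening: 0.0728
finger_force: 0.0
```

```bash
sed -i "s/(o\['opening'\]\*1e3).round(1)/round(o['opening']*1e3,1)/" h.py
python3 - <<'E'
from h import *
st(); snap('top','t1'); im=snap('side','s1')
cv2.imwrite('pics/s1c.png',cv2.resize(cv2.cvtColor(im,4)[140:270,190:330],None,fx=4.5,fy=4.5,interpolation=cv2.INTER_CUBIC))
E
```

```text
t2.27 rack [[-52.3  99.1]] z 263.6 rot [-180.    -0.3 -166.6] open 72.8 Frack [0.3 0.6] 2.2 ff 0.0 j [ 24.  21. 114.   0.  45. -79.]
```

View pics/s1c.png

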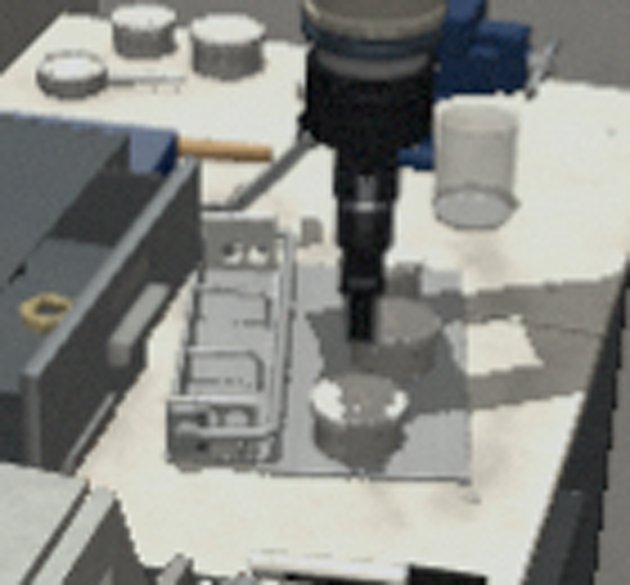

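The gripper is over the left tin, with its visible finger tip at crop (360,335) above the lid at (360,405), and the fingers straddle it along y. Next I descend and grip.

Request:
send_rows:
  motion: [0,0,0,0,-0.0025,0.027,0.15,0,0,0,0,0,0.027,0.15,0,0,0,0,0,0.0275,0.15,0,0,0,0,0,0,0.15,0,0,0,0,0,0,0.4,0,0,0,0,0,0,0.4,0,0,0,0,0,0,0.4,0,0,0,0,0,0,0.4]

```text
clock: 3.03
tcp_pos: [0.4682, 0.2065, 0.1854]
ee_rot: [180.0, 0.2, -166.7]
contact_force: [-0.7, 0.0, 10.0]
opening: 0.0565
finger_force: 64.5
```

```bash
python3 - <<'E'
from h import *
st()
E
```

```text
t3.03 rack [[-50.4  96.2]] z 185.4 rot [ 180.     0.2 -166.7] open 56.5 Frack [-0.7  0.2] 10.0 ff 64.5 j [ 24.  29. 116.  -0.  35. -80.]
```

Request:
send_rows:
  motion: [0,0,0,0,0,-0.002,0.4,0,0,0,-0.004,-0.004,-0.001,0.4,0,0,0,-0.004,-0.004,0,0.4,0,0,0,-0.004,-0.004,0,0.4,0,0,0,-0.002,-0.004,0,0.4,0,0,0,-0.001,0,0,0.4,0,0,0,0,0,0,0.4,0,0,0,0,0,0,0.4]

```text
clock: 3.7
tcp_pos: [0.4854, 0.1937, 0.186]
ee_rot: [-180.0, -0.0, -166.7]
contact_force: [-0.4, 0.0, 0.1]
opening: 0.0561
finger_force: 63.9
```

```bash
python3 - <<'E'
from h import *
st()
E
```

```text
t3.70 rack [[-36.5  79.7]] z 186.0 rot [-180.    -0.  -166.7] open 56.1 Frack [-0.4  0.1] 0.1 ff 63.9 j [ 22.  29. 115.   0.  36. -82.]
```

Request:
send_rows:
  motion: [0,0,0,-0.001,0,0,0.4,0,0,0,-0.001,0,0,0.4,0,0,0,0,0,0,0.4,0,0,0,0,0,0,0.4]

```text
clock: 4.03
tcp_pos: [0.4874, 0.1944, 0.1862]
ee_rot: [-180.0, -0.0, -166.7]
contact_force: [-1.0, 0.2, -0.6]
opening: 0.0566
finger_force: 63.9
```

Request:
send_rows:
  motion: [0,0,0,-0.001,0,0,0.4,0,0,0,0,0,0,0.4,0,0,0,0,0,0,0.4]

```text
clock: 4.28
tcp_pos: [0.4884, 0.1946, 0.1862]
ee_rot: [180.0, 0.0, -166.7]
contact_force: [-0.1, -1.2, -1.6]
opening: 0.0562
finger_force: 63.9
```

```bash
python3 - <<'E'
from h import *
st()
E
```

```text
t4.28 rack [[-33.4  79.9]] z 186.2 rot [ 180.     0.  -166.7] open 56.2 Frack [-0.4 -1.1] -1.6 ff 63.9 j [ 22.  30. 114.  -0.  36. -82.]
```

Request:
send_rows:
  motion: [0,0,0,-0.001,0,0,0.4,0,0,0,0,0,0,0.4,0,0,0,0,0,0,0.4]

```text
clock: 4.53
tcp_pos: [0.4892, 0.1947, 0.1861]
ee_rot: [-180.0, -0.0, -166.7]
contact_force: [-0.7, 0.5, -0.9]
opening: 0.0564
finger_force: 63.9
```

Request:
send_rows:
  motion: [0,0,0,-0.001,0,0,0.4,0,0,0,0,0,0,0.4,0,0,0,0,0,0,0.4]

```text
clock: 4.78
tcp_pos: [0.4898, 0.1949, 0.1859]
ee_rot: [-180.0, -0.1, -166.7]
contact_force: [-4.6, -1.0, 0.7]
opening: 0.0564
finger_force: 63.9
```

```bash
python3 - <<'E'
from h import *
st()
im=snap('side','s2')
cv2.imwrite('pics/s2c.png',cv2.resize(cv2.cvtColor(im,4)[140:270,190:330],None,fx=4.5,fy=4.5,interpolation=cv2.INTER_CUBIC))
E
```

```text
t4.78 rack [[-32.   79.9]] z 185.9 rot [-1.800e+02 -1.000e-01 -1.667e+02] open 56.4 Frack [-4.7  0.1] 0.7 ff 63.9 j [ 22.  30. 114.   0.  37. -82.]
```

View pics/s2c.png

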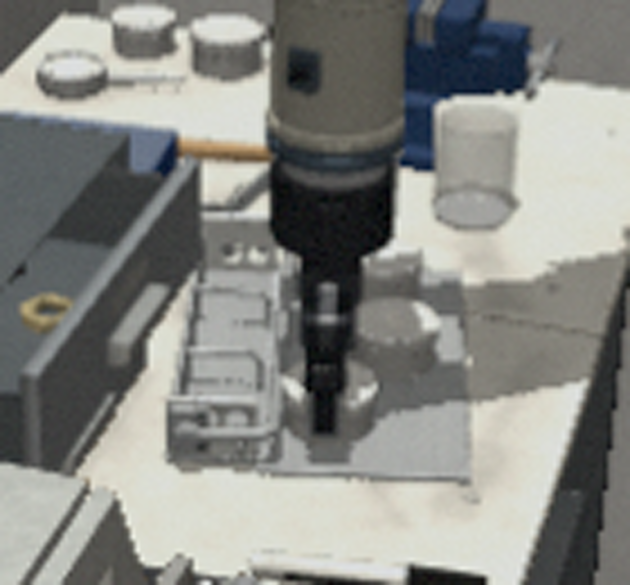

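Left tin is at the bar: contact came at 4.7 N with y = 79.9, and it stands upright. Now I release it and go above the right tin.

Request:
send_rows:
  motion: [0,0,0,0,0,0,0.22,0,0,0,0,0,0,0.22,0,0,0,0,0,0,0.22,0,0,0,0,0,-0.01,0.22,0,0,0,0,0,-0.025,0.22,0,0,0,0,0,-0.025,0.22,0,0,0,0,0,-0.02,0.22]

```text
clock: 5.42
tcp_pos: [0.4907, 0.1951, 0.2684]
ee_rot: [180.0, 0.1, -166.7]
contact_force: [1.1, 0.1, 1.0]
opening: 0.0667
finger_force: 0.0
```

Request:
send_rows:
  motion: [0,0,0,0.006,-0.034,0,0.15,0,0,0,0.006,-0.035,0,0.15,0,0,0,0.006,-0.035,0,0.15,0,0,0,0.006,-0.034,0,0.15,0,0,0,0.006,-0.034,0,0.15,0,0,0,0,0,0,0.15,0,0,0,0,0,0,0.15]

```text
clock: 6.0
tcp_pos: [0.501, 0.0192, 0.267]
ee_rot: [-180.0, 0.1, -166.9]
contact_force: [0.1, 0.5, 0.1]
opening: 0.0727
finger_force: 0.0
```

```bash
python3 - <<'E'
from h import *
st()
snap('top','t3')
E
```

```text
t6.00 rack [[-61.5 -93.7]] z 267.0 rot [-1.800e+02  1.000e-01 -1.669e+02] open 72.7 Frack [0.2 0.4] 0.1 ff 0.0 j [   2.   20.  115.   -0.   45. -101.]
```

Request:
send_rows:
  motion: [0,0,0,0.001,0.001,0.027,0.15,0,0,0,0,0,0.028,0.15,0,0,0,0,0,0.027,0.15,0,0,0,0,0,0,0.15,0,0,0,0,0,0,0.4,0,0,0,0,0,0,0.4,0,0,0,0,0,0,0.4,0,0,0,0,0,0,0.4]

```text
clock: 6.72
tcp_pos: [0.5003, 0.0219, 0.1857]
ee_rot: [-180.0, 0.2, -166.7]
contact_force: [0.4, 0.4, -0.4]
opening: 0.0564
finger_force: 63.7
```

```bash
python3 - <<'E'
from h import *
st()
E
```

```text
t6.72 rack [[-61.6 -90.9]] z 185.7 rot [-180.     0.2 -166.7] open 56.4 Frack [0.5 0.3] -0.4 ff 63.7 j [   2.   28.  117.    0.   34. -101.]
```

Request:
send_rows:
  motion: [0,0,0,-0.004,0.002,-0.001,0.4,0,0,0,-0.005,0.002,0,0.4,0,0,0,-0.005,0.002,0,0.4,0,0,0,-0.005,0.002,0,0.4,0,0,0,-0.004,0.002,0,0.4,0,0,0,-0.002,0.001,0,0.4,0,0,0,0,0,0,0.4,0,0,0,0,0,0,0.4]

```text
clock: 7.38
tcp_pos: [0.5212, 0.038, 0.185]
ee_rot: [180.0, -0.0, -166.7]
contact_force: [-0.9, -0.4, -1.5]
opening: 0.0569
finger_force: 63.7
```

Request:
send_rows:
  motion: [0,0,0,-0.001,0,0,0.4,0,0,0,-0.001,0,0,0.4,0,0,0,0,0,0,0.4,0,0,0,0,0,0,0.4]

```text
clock: 7.72
tcp_pos: [0.5232, 0.0383, 0.1852]
ee_rot: [-180.0, -0.0, -166.7]
contact_force: [0.1, -0.3, -0.4]
opening: 0.0569
finger_force: 63.7
```

```bash
python3 - <<'E'
from h import *
st()
E
```

```text
t7.72 rack [[-35.5 -80.2]] z 185.2 rot [-180.    -0.  -166.7] open 56.9 Frack [ 0.  -0.3] -0.4 ff 63.7 j [  4.  30. 114.  -0.  36. -99.]
```

Request:
send_rows:
  motion: [0,0,0,-0.001,0,0,0.4,0,0,0,-0.001,0,0,0.4,0,0,0,0,0,0,0.4,0,0,0,0,0,0,0.4]

```text
clock: 8.05
tcp_pos: [0.5252, 0.0388, 0.1852]
ee_rot: [-180.0, -0.0, -166.7]
contact_force: [0.7, 0.3, 0.2]
opening: 0.0568
finger_force: 63.7
```

Request:
send_rows:
  motion: [0,0,0,-0.001,0,0,0.4,0,0,0,0,0,0,0.4,0,0,0,0,0,0,0.4]

```text
clock: 8.3
tcp_pos: [0.5258, 0.039, 0.185]
ee_rot: [180.0, -0.1, -166.7]
contact_force: [-2.0, -0.8, 0.0]
opening: 0.0566
finger_force: 63.7
```

```bash
python3 - <<'E'
from h import *
st()
E
```

```text
t8.30 rack [[-32.8 -80.1]] z 185.0 rot [ 1.800e+02 -1.000e-01 -1.667e+02] open 56.6 Frack [-2.2 -0.3] 0.0 ff 63.7 j [  4.  30. 114.  -0.  36. -99.]
```

Contact with the bar, so I release and go above the middle tin.

Request:
send_rows:
  motion: [0,0,0,0,0,0,0.22,0,0,0,0,0,0,0.22,0,0,0,0,0,0,0.22,0,0,0,0,0,-0.01,0.22,0,0,0,0,0,-0.025,0.22,0,0,0,0,0,-0.025,0.22,0,0,0,0,0,-0.02,0.22]

```text
clock: 8.88
tcp_pos: [0.5264, 0.0391, 0.2673]
ee_rot: [-180.0, 0.1, -166.7]
contact_force: [0.9, -0.4, -0.0]
opening: 0.0665
finger_force: 0.0
```

Request:
send_rows:
  motion: [0,0,0,0.013,0.026,0,0.15,0,0,0,0.014,0.026,0,0.15,0,0,0,0.013,0.026,0,0.15,0,0,0,0,0,0,0.15,0,0,0,0,0,0,0.15,0,0,0,0,0,0,0.15]

```text
clock: 9.38
tcp_pos: [0.4698, 0.1059, 0.2659]
ee_rot: [-180.0, 0.1, -166.6]
contact_force: [1.1, 0.5, 0.9]
opening: 0.0724
finger_force: 0.0
```

```bash
python3 - <<'E'
from h import *
st()
E
```

```text
t9.38 rack [[-71.9  -2.1]] z 265.9 rot [-1.800e+02  1.000e-01 -1.666e+02] open 72.4 Frack [1.1 0.3] 0.9 ff 0.0 j [ 13.  19. 118.  -0.  44. -91.]
```

Request:
send_rows:
  motion: [0,0,0,0.001,0,0.027,0.15,0,0,0,0,0,0.028,0.15,0,0,0,0,0,0.026,0.15,0,0,0,0,0,0,0.15,0,0,0,0,0,0,0.4,0,0,0,0,0,0,0.4,0,0,0,0,0,0,0.4,0,0,0,0,0,0,0.4]

```text
clock: 10.05
tcp_pos: [0.4692, 0.1055, 0.1856]
ee_rot: [-180.0, 0.1, -166.7]
contact_force: [1.0, -1.1, -0.2]
opening: 0.0564
finger_force: 63.6
```

Request:
send_rows:
  motion: [0,0,0,-0.005,0.001,-0.001,0.4,0,0,0,-0.006,0.001,0,0.4,0,0,0,-0.006,0,0,0.4,0,0,0,-0.006,0,0,0.4,0,0,0,-0.006,0,0,0.4,0,0,0,-0.003,0,0,0.4,0,0,0,0,0,0,0.4,0,0,0,0,0,0,0.4]

```text
clock: 10.72
tcp_pos: [0.499, 0.1149, 0.185]
ee_rot: [180.0, -0.0, -166.7]
contact_force: [0.7, 0.4, 0.1]
opening: 0.0565
finger_force: 63.6
```

```bash
python3 - <<'E'
from h import *
st()
E
```

```text
t10.72 rack [[-41.4  -0.1]] z 185.0 rot [ 180.    -0.  -166.7] open 56.5 Frack [0.8 0.2] 0.1 ff 63.6 j [ 13.  29. 116.   0.  35. -91.]
```

Request:
send_rows:
  motion: [0,0,0,-0.002,0,0,0.4,0,0,0,-0.002,0,0,0.4,0,0,0,-0.002,0,0,0.4,0,0,0,0,0,0,0.4,0,0,0,0,0,0,0.4]

```text
clock: 11.13
tcp_pos: [0.5049, 0.1163, 0.1852]
ee_rot: [180.0, 0.0, -166.7]
contact_force: [-0.1, 0.6, -0.3]
opening: 0.0567
finger_force: 63.6
```

Request:
send_rows:
  motion: [0,0,0,-0.001,0,0,0.4,0,0,0,-0.001,0,0,0.4,0,0,0,0,0,0,0.4,0,0,0,0,0,0,0.4]

```text
clock: 11.47
tcp_pos: [0.5065, 0.1166, 0.1851]
ee_rot: [-180.0, -0.0, -166.7]
contact_force: [-1.2, -0.8, -0.8]
opening: 0.0569
finger_force: 63.6
```

```bash
python3 - <<'E'
from h import *
st()
E
```

```text
t11.47 rack [[-33.7  -0.1]] z 185.1 rot [-180.    -0.  -166.7] open 56.9 Frack [-1.3 -0.5] -0.8 ff 63.6 j [ 13.  29. 115.  -0.  36. -90.]
```

Request:
send_rows:
  motion: [0,0,0,-0.001,0,0,0.4,0,0,0,0,0,0,0.4,0,0,0,0,0,0,0.4]

```text
clock: 11.72
tcp_pos: [0.5069, 0.1167, 0.1849]
ee_rot: [180.0, -0.1, -166.7]
contact_force: [-5.1, -2.3, 1.1]
opening: 0.0566
finger_force: 63.7
```

Request:
send_rows:
  motion: [0,0,0,0,0,0,0.24,0,0,0,0,0,0,0.24,0,0,0,0,0,0,0.24,0,0,0,0,0,-0.01,0.24,0,0,0,0,0,-0.025,0.24,0,0,0,0,0,-0.025,0.24,0,0,0,0,0,-0.03,1,0,0,0,0,-0.04,-0.01,1,0,0,0,0,-0.04,0,1,0,0,0,0.005,-0.04,0,1]

```text
clock: 12.55
tcp_pos: [0.5319, -0.0017, 0.2877]
ee_rot: [-179.9, 0.3, -166.6]
contact_force: [1.0, -0.3, -0.7]
opening: 0.0163
finger_force: 0.0
```

Request:
send_rows:
  motion: [0,0,0,0.013,-0.038,0,1,0,0,0,0.013,-0.01,0,1,0,0,0,0.013,0,0,1,0,0,0,0,0,0,1,0,0,0,0,0,0,1]

```text
clock: 12.97
tcp_pos: [0.5037, -0.0569, 0.2859]
ee_rot: [-180.0, 0.1, -166.8]
contact_force: [0.2, 0.5, 0.1]
opening: -0.0002
finger_force: 0.0
```

```bash
python3 - <<'E'
from h import *
st()
im=snap('top','t4'); 
cv2.imwrite('pics/t4c.png',cv2.convertScaleAbs(cv2.resize(cv2.cvtColor(im,4)[150:270,185:345],None,fx=5,fy=5,interpolation=cv2.INTER_CUBIC),alpha=1.2))
E
```

```text
t12.97 rack [[ -76.4 -168.3]] z 285.9 rot [-1.800e+02  1.000e-01 -1.668e+02] open -0.2 Frack [0.4 0.5] 0.1 ff 0.0 j [  -7.   19.  114.    0.   47. -110.]
```

View pics/t4c.png

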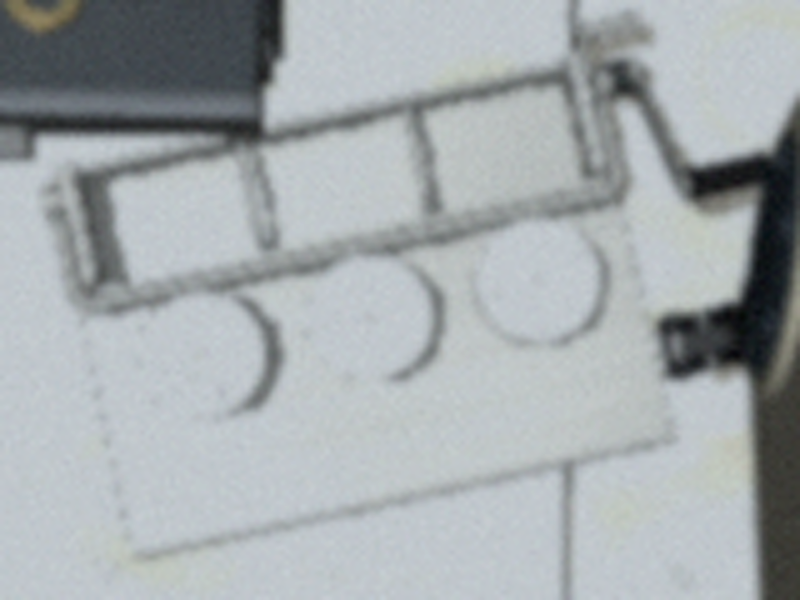

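The row is even and stands against the bar. Lid centres are at about crop (200,350), (369,318) and (538,282), and the closed fingers are at (685,345). I'll check the numbers, allowing about 1 px of reading error.

```bash
python3 - <<'E'
from h import *
f=lambda p:(np.array(p,float)+.5)/5-.5+[185,150]
print((rk(onplane('top',f([[200,350],[369,318],[538,282]]),.037))*1e3).round(1))
print((rk(onplane('top',f([[138,556],[674,437]]),.005))*1e3).round(1))
print((rk(onplane('top',f([[95,300],[615,193]]),.03))*1e3).round(1))
im=cv2.cvtColor(cv2.imread('pics/t4.png'),6).astype(float)
E
```

```text
[[-32.2  79.8]
 [-34.    0.1]
 [-34.1 -80.1]]
[[-120.7  130.7]
 [-119.2 -130.7]]
[[   1.1  123.6]
 [  -0.7 -125.2]]
```

The row is good: x is -32 to -34 mm and y is within 0.2 mm. Next I lower the closed fingers in front of the lever handle.

Request:
send_rows:
  motion: [0,0,0,0,-0.003,0.02,1,0,0,0,0,0,0.018,1,0,0,0,-0.02,0,0,1,0,0,0,-0.015,0,0,1,0,0,0,-0.005,0,0,1,0,0,0,0,0,0,1,0,0,0,0,0,0,1]

```text
clock: 13.6
tcp_pos: [0.5432, -0.0498, 0.2472]
ee_rot: [180.0, -0.0, -166.6]
contact_force: [-0.4, 0.8, 0.1]
opening: 0.0002
finger_force: 0.0
```

```bash
python3 - <<'E'
from h import *
st()
E
```

```text
t13.60 rack [[ -36.3 -170.5]] z 247.2 rot [ 180.    -0.  -166.6] open 0.2 Frack [-0.2  0.8] 0.1 ff 0.0 j [  -5.   25.  110.   -0.   45. -109.]
```

Request:
send_rows:
  motion: [0,0,0,-0.006,0,0,1,0,0,0,-0.006,0,0,1,0,0,0,-0.006,0,0,1,0,0,0,-0.006,0,0,1,0,0,0,-0.006,0,0,1,0,0,0,0,0,0,1]

```text
clock: 14.1
tcp_pos: [0.572, -0.0434, 0.2473]
ee_rot: [180.0, -0.2, -166.7]
contact_force: [-6.2, -1.4, 3.3]
opening: 0.0002
finger_force: 3.1
```

```bash
python3 - <<'E'
from h import *
st()
im=snap('side','s5')
cv2.imwrite('pics/s5c.png',cv2.resize(cv2.cvtColor(im,4)[140:270,190:330],None,fx=4.5,fy=4.5,interpolation=cv2.INTER_CUBIC))
E
```

```text
t14.10 rack [[  -6.8 -170.9]] z 247.3 rot [ 180.    -0.2 -166.7] open 0.2 Frack [-6.3  0. ] 3.3 ff 3.1 j [  -4.   27.  107.   -0.   46. -108.]
```

View pics/s5c.png

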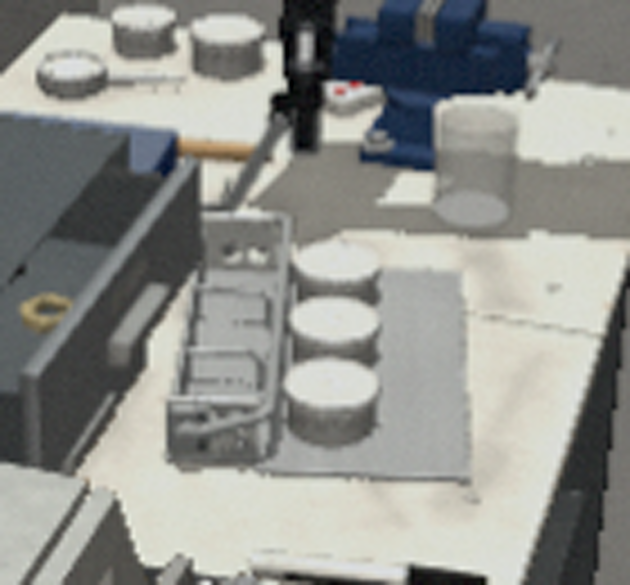

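The finger tip is at (303,140) pressing the handle, the bar is lifting, and the tins stand in a straight row. I'll keep pushing.

Request:
send_rows:
  motion: [0,0,0,-0.009,0,0,1,0,0,0,-0.009,0,0,1,0,0,0,-0.009,0,0,1,0,0,0,-0.009,0,0,1,0,0,0,-0.009,0,0,1,0,0,0,-0.009,0,0,1,0,0,0,-0.009,0,0,1,0,0,0,-0.006,0,0,1,0,0,0,0,0,0,1,0,0,0,0,0,0,1]

```text
clock: 14.98
tcp_pos: [0.639, -0.0277, 0.247]
ee_rot: [180.0, -0.1, -166.7]
contact_force: [-5.0, -1.7, 3.5]
opening: 0.0004
finger_force: 0.0
```

Request:
send_rows:
  motion: [0,0,0,-0.004,0,0,1,0,0,0,-0.004,0,0,1,0,0,0,0,0,0,1,0,0,0,0,0,0,1]

```text
clock: 15.32
tcp_pos: [0.6466, -0.0259, 0.2472]
ee_rot: [180.0, -0.1, -166.7]
contact_force: [-5.7, -1.7, 2.2]
opening: 0.0003
finger_force: 0.6
```

```bash
python3 - <<'E'
from h import *
st()
E
```

```text
t15.32 rack [[  69.8 -171.1]] z 247.2 rot [ 1.800e+02 -1.000e-01 -1.667e+02] open 0.3 Frack [-5.9 -0.4] 2.2 ff 0.6 j [  -2.   32.   97.   -0.   51. -106.]
```

Request:
send_rows:
  motion: [0,0,0,-0.003,0,0,1,0,0,0,-0.003,0,0,1,0,0,0,0,0,0,1,0,0,0,0,0,0,1]

```text
clock: 15.65
tcp_pos: [0.6513, -0.0248, 0.246]
ee_rot: [180.0, -0.3, -166.7]
contact_force: [-7.7, -2.8, -1.1]
opening: 0.0
finger_force: 3.1
```

Request:
send_rows:
  motion: [0,0,0,-0.002,0,0,1,0,0,0,0,0,0,1,0,0,0,0,0,0,1]

```text
clock: 15.9
tcp_pos: [0.6524, -0.0246, 0.2457]
ee_rot: [179.9, -0.5, -166.7]
contact_force: [-12.1, -4.0, -1.2]
opening: -0.0
finger_force: 5.6
```

Request:
send_rows:
  motion: [0,0,0,-0.002,0,0,1,0,0,0,0,0,0,1,0,0,0,0,0,0,1]

```text
clock: 16.15
tcp_pos: [0.6532, -0.0244, 0.2455]
ee_rot: [179.9, -0.6, -166.7]
contact_force: [-17.4, -6.0, 4.0]
opening: 0.0
finger_force: 8.5
```

```bash
python3 - <<'E'
from h import *
st()
E
```

```text
t16.15 rack [[  76.6 -171.1]] z 245.5 rot [ 179.9   -0.6 -166.7] open 0.0 Frack [-18.3  -1.8] 4.0 ff 8.5 j [  -2.   33.   96.   -0.   52. -105.]
```

```bash
python3 - <<'E'
from h import *
im=snap('side','s6')
cv2.imwrite('pics/s6c.png',cv2.resize(cv2.cvtColor(im,4)[140:270,190:330],None,fx=4.5,fy=4.5,interpolation=cv2.INTER_CUBIC))
st()
E
```

```text
t16.20 rack [[  76.6 -171.1]] z 245.5 rot [ 179.9   -0.6 -166.7] open 0.5 Frack [-19.   -1.6] 2.9 ff 8.5 j [  -2.   33.   96.   -0.   52. -105.]
```

View pics/s6c.png

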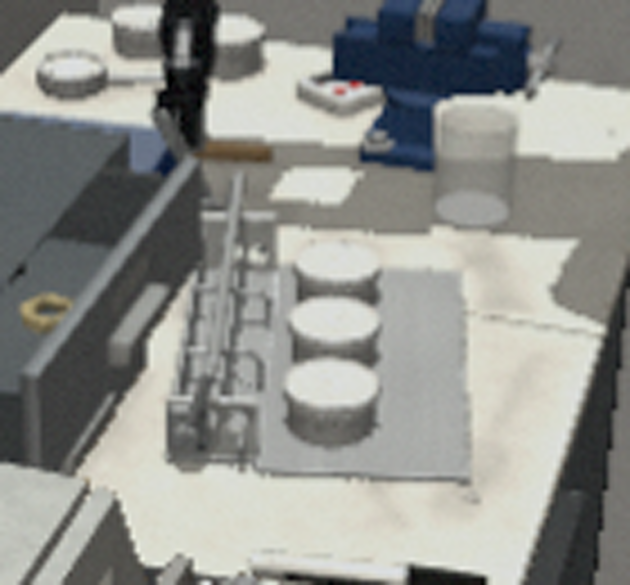

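The bar is lifted clear, from (240,180) to (205,390). The tins haven't moved, at (337,265), (333,325) and (330,385). The lever is held at its stop with about 18 N, so I'm handing in.

```bash
python3 -c "
from workcell import ctrl
print(ctrl.hand_in())"
```

```text
the job is handed in; nothing more can be done
None
```

The job is handed in at about 16 s: the three tins stand in an even row at the lane mouths, within about 1 mm of target by camera, and the lever is held against its stop with about 18 N, but hand-in returned no verdict.

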